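Slide a carton between the counter bins onto the collection mat

ROBOT

A 7-joint arm with a two-finger parallel gripper is mounted at the origin on the work surface. World frame = base frame: x ahead of the robot, y to its left, z up, the work surface at z = 0. Lengths are in m, angles in rad, forces in N, time in s.
With the tool pointing down it reaches from about 0.425 to 0.925 m from the base axis. Payload 6.8 kg.
Tool frame: the origin (TCP) lies midway between the tips of the shut fingers; the grasp point (between the pads) lies 19 mm behind it; z points along the fingers, y is the direction in which the jaws open and shut (so a half turn about z gives the same grasp; the last joint's range is limited). The gripper opens to 85 mm and grips with 20 to 120 N. Pads are 22 mm wide; open, the fingers measure 114 mm over their backs; the gripper's body (76 mm by 85 mm) begins 54 mm behind the grasp point. The pads swing forward as they close: fully open they stand 13 mm farther back than shut.
Start: joints at [1.141, 0.477, 0.022, 1.555, -0.011, 1.109, -0.083], TCP at [0.213, -0.64, 0.231] pointing down, gripper open.
Joint ranges: [-2.96, 2.96], [-0.34, 2.1], [-1.41, 1.46], [0.24, 2.44], [-1.37, 4.51], [0.17, 1.92], [-2.96, 2.96]. Speed limits (rad/s): [2.39, 2.39, 3.14, 3.14, 3.14, 3.14, 3.14].

INTERFACE

Orientations are given as a unit quaternion [w, x, y, z].
In Python, from station import readout, eyes, ticket gives the robot as it stands. The module is installed in compiled form; this text tells all that it offers.
- The arm moves only by the shell command python3 -m crank 'ROWS' [FORCE]. ROWS is JSON, a list of rows, each an object of numbers: "jaw": the opening in per cent of the stroke, from 0 (shut) to 100 (fully open); "x", "y", "z": the shift along the tool's x, y, z in mm; "ax", "ay", "az": the turn, a rotation vector about the tool's x, y, z in degrees. In form: [{"jaw": .., "x": .., "y": .., "z": .., "ax": .., "ay": .., "az": ..}, ...]. A call has 1 to 12 rows; each row shifts and turns the commanded pose from where the row before left it, along the tool's axes as they then stand; what a row does not reach is not made up. A row lasts 1/8 s, in which the tool goes at most 62.5 mm and 10.7 degrees, less where a joint would pass 70% of its speed; a pose out of reach is approached as far as the arm can. A call with a gripper value outside its range is refused whole. The fingers move at their own pace and stop on an object; FORCE is the grip in N (left out, the last holds). Time passes only in rows, so rows that do not move let the fingers close. It gives the time, the measured TCP pose, the force and the opening at its end, in the units of the state.
- readout.get_obs(): the state, without advancing time (a new reading comes with each control period).
- eyes.read_camera(name): name is "scene" or "top" or "wrist"; returns (picture, depth): 480x640x3 uint8, red, green, blue; 480x640 float32, m along the optical axis (not along the pixel's ray), 0 where there is no reading.
- eyes.calibration(name): a dict with "fx", "fy", "cx", "cy" (pixels), "R" (3x3) and "t" (3): a world point X has camera coordinates R X + t. Camera axes: x right, y down, z forward; pixel columns grow to the right and rows downward; lengths in m; the calibration is good to about 2 mm. A picture is of the moment at which its call begins: read the wrist's pose just before it. calibration takes no time and is no camera call; for the wrist camera it gives the pose at the moment of the call.
- ticket.hand_in(): hands the job in, once; it reports no verdict.
The state is a dict: "t": time; "q": joint angles; "joint_vel": joint speeds; "joint_torque": joint torques, N m; "eef_pos": TCP position; "tool_rot": TCP orientation; "contact_force": force on the tool from outside, world axes, zero at the start; "torque": the same for the moment, N m; "gripper_width": opening from 0.0 (shut) to 1.0 (fully open).
Only numpy, scipy, OpenCV 4.12 (cv2) and the standard library are available. Lean on these libraries where they do the work, as an engineer would, in place of code of your own. Each camera call takes 0.05 s, during which the arm holds its last target. There are 200 camera calls.

TASK

Push the flat cardboard carton across the counter, through the narrow gap between the two blue bins that are fixed to the counter, until it lies wholly on the dark mat on the other side. Do not lift it or tip it up: it slides flat on the counter the whole way, and nothing else that stands loose on the counter may be disturbed.

Things in the scene. Friction and masses are not known exactly. Their poses are not given: they have to be found in the camera images.
- carton: Loose flat cardboard carton, 90 (its x) by 110 (its y) by 35 mm high, 0.25 to 0.5 kg; too wide to be gripped. Origin at the centre of its underside, z up. It starts on the bins' -y side, 150 to 210 mm before the gap's centre, up to 50 mm off the centre line and turned up to 0.4 rad; to pass, its y axis must lie along the bins' y axis.
- bins: Two blue open bins screwed to the counter, one fixed body; each 85 (x) by 60 (y) by 45 mm high. Origin on the counter at the centre of the gap between them. Gap: 98 mm wide in x (inner faces at x = -49 and +49 mm), y = -30 to +30 mm, open at both ends and above. The way through is along +y (roughly the robot's left). On the -y side nothing but the carton stands within 145 mm of the gap's centre line.
- mat: Dark rubber mat, 150 mm (x) by 160 mm (y), let in flush with the counter (no step, same friction), fixed beyond the gap. Origin at its centre, its axes parallel to those of the bins; it lies on the gap's centre line to within 10 mm, its centre 165 to 195 mm past the gap's centre.
- corner0 (a point): Lower corner of the carton at its x = -45, y = -55 mm.
- corner1 (a point): Lower corner of the carton at its x = +45, y = -55 mm.
- corner2 (a point): Lower corner of the carton at its x = +45, y = +55 mm.
- corner3 (a point): Lower corner of the carton at its x = -45, y = +55 mm.
- cartridge: Bystander: loose white sealant cartridge standing upright, 48 mm across, 185 mm high with its nozzle, beside the mat. Origin at the centre of its foot.
- tin: Bystander: loose tin can, 72 mm across, 75 mm high, standing outside the bins on the far side. Origin at the centre of its foot.
- hinge: Bystander: loose steel door hinge lying open and flat, 68 by 80 mm, 10 mm high, beyond the carton on the far side. Origin at the centre of its underside.
Not all that is in view belongs to the job. Of the things shaped like the carton, the cardboard one is meant.

How it is judged:
By the outcome, as a careful person would: the job done as asked, in the order asked, and still so for the second after the job is handed in, with the robot touching nothing.
It also fails if it takes over 61 s, if anything falls off the work surface, if the arm or the gripper's body presses on something with over 40 N, if the wrist force passes 120 N, or if a joint passes its speed limit or range.

## Working session

There is one attempt and no reset: what is moved stays moved. The work goes in short steps, Python scripts to look and compute and a shell command to move; the robot and the scene stay as the last step left them, time stands still between calls to the robot, and variables do not carry over. Pictures are saved under pics/ and viewed, about 8 in all and at most 12, crops included, and the job is handed in when it is done.

```bash
mkdir -p pics; cat > h.py <<'E'
import numpy as np, cv2
from station import readout, eyes, ticket
def snap(n,f):
    p,d=eyes.read_camera(n); cv2.imwrite('pics/'+f,p[:,:,::-1]); np.savez('pics/'+f+'.npz',p=p,d=d); return p,d
def world(n,d):
    c=eyes.calibration(n); v,u=np.mgrid[:480,:640]
    X=np.stack([(u-c['cx'])/c['fx']*d,(v-c['cy'])/c['fy']*d,d],-1)
    return (X-np.array(c['t']))@np.array(c['R'])
E
python3 - <<'E'
from h import *
o=readout.get_obs(); print(o['t'],o['eef_pos'],o['tool_rot'])
for n in ['top','scene']:
    p,d=snap(n,n+'1.png'); c=eyes.calibration(n); print(n,c)
E
```

```text
0.0 [ 0.2132703  -0.63980146  0.23032808] [-8.77496851e-04  9.87079047e-01  1.60231494e-01 -2.28994705e-04]
top {'fx': 519.0567105532182, 'fy': 519.0567105532182, 'cx': 327.8657502174716, 'cy': 231.0861105968767, 'R': array([[-0.01718076, -0.99973281,  0.01546365],
       [-0.98721514,  0.01451042, -0.15873155],
       [ 0.15846476, -0.01799308, -0.98720067]]), 't': array([-0.01862057,  0.56837322,  0.8818155 ])}
scene {'fx': 518.1381679854334, 'fy': 518.1381679854334, 'cx': 325.16151316376323, 'cy': 247.5684271301368, 'R': array([[-0.29980281,  0.95380262, -0.01946363],
       [ 0.64014966,  0.18600348, -0.74539326],
       [-0.70733775, -0.23593063, -0.66634079]]), 't': array([ 0.1988889 , -0.33056253,  1.52244593])}
```

View pics/top1.png

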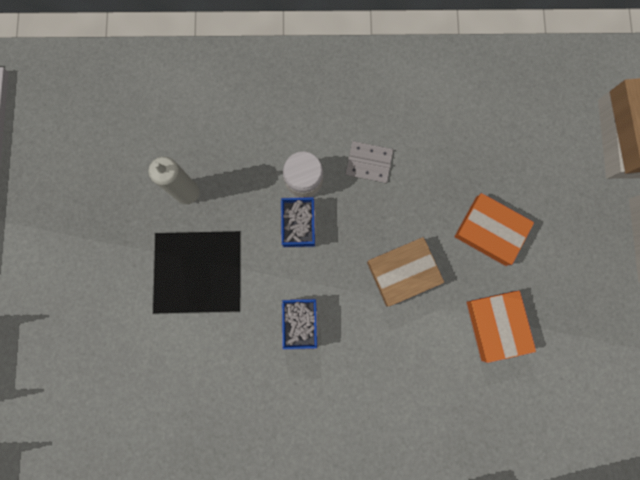

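View pics/scene1.png

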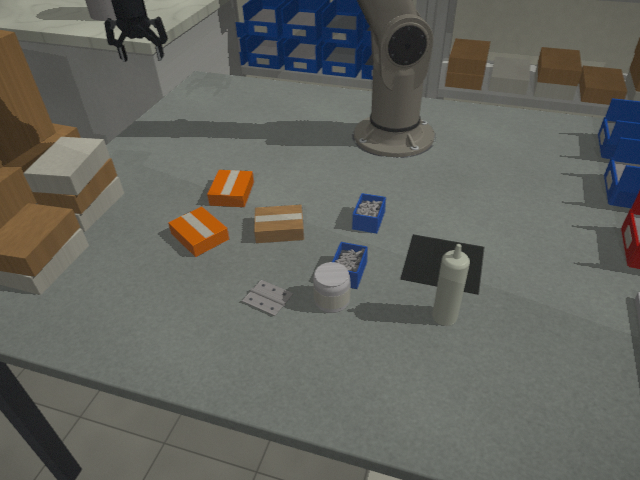

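The top view shows the cardboard carton at about (405,272), the bins at (299,222) and (300,324), and the mat at (197,272). The tin is at (303,172), the hinge at (371,162), and the orange decoys at (495,229) and (502,326). The scene view agrees. Next I'll measure these.

```bash
cat >> h.py <<'E'
def rect(P):
    (c,s,a)=cv2.minAreaRect((P[:,:2]*1000).astype(np.float32)); return np.round(c,1),np.round(s,1),round(a,1)
def scene_measure(p,d,n='top'):
    W=world(n,d); z=W[...,2]; h=cv2.cvtColor(p,cv2.COLOR_RGB2HSV).astype(int); out={}
    def big(m,x0,box=None):
        m=m.astype(np.uint8); m=cv2.morphologyEx(m,cv2.MORPH_OPEN,np.ones((3,3)))
        k,l,s,_=cv2.connectedComponentsWithStats(m)
        return [W[l==i] for i in range(1,k) if s[i,4]>150]
    near=(d>0)&(W[...,0]>.25)&(W[...,0]<.9)&(abs(W[...,1])<.5)
    for nm,m in dict(box=near&(z>.026)&(z<.040),blue=near&(h[...,0]>105)&(h[...,0]<130)&(h[...,1]>130)&(z>.036),mat=near&(p.max(-1)<40)&(abs(z)<.012),flat=near&(z>.006)&(z<.018),tall=near&(z>.06)).items():
        for P in big(m,0): print(nm,rect(P),'n',len(P),'z',P[:,2].mean().round(4))
E
python3 - <<'E'
from h import *
f=np.load('pics/top1.png.npz'); scene_measure(f['p'],f['d'])
E
```

```text
box (array([ 570.3, -332.9]), array([111. ,  91.2]), 58.8) n 2984 z 0.0342
box (array([590.1,  27.9]), array([51.2, 75. ]), 89.1) n 821 z 0.0333
box (array([ 494.9, -165.5]), array([ 90. , 110.7]), 22.2) n 3064 z 0.0342
box (array([ 394.9, -334. ]), array([110.5,  92.6]), 11.3) n 3257 z 0.0341
box (array([406.5,  26.5]), array([74.7, 51.4]), 0.4) n 951 z 0.0337
mat (array([503.7, 214.8]), array([145.7, 156.8]), 0.4) n 6660 z 0.0001
tall (array([673.1,  17. ]), array([67.9, 67.8]), 89.1) n 1193 z 0.0729
tall (array([652.8, 237.1]), array([46.8, 46.7]), 18.4) n 1168 z 0.135
```

```bash
cat >> h.py <<'E'
def go(x,y,z,psi):
    o=readout.get_obs(); from scipy.spatial.transform import Rotation as R
    q=o['tool_rot']; M=R.from_quat([q[1],q[2],q[3],q[0]]).as_matrix(); p=np.array(o['eef_pos'])*1000
    cur=np.degrees(np.arctan2(M[1,0],M[0,0]))
    print('t',round(o['t'],2),'at',p.round(1),'psi',cur.round(1),'tilt',M[:,2].round(3),'F',np.round(o['contact_force'],1),'g',o['gripper_width'])
    print('tool shift',(M.T@(np.array([x,y,z])-p)).round(1),'then az',-((psi-cur+180)%360-180).round(1))
E
python3 -m crank '[{"jaw":55,"x":42.2,"y":-28.3},{"jaw":55,"x":42.2,"y":-28.3},{"jaw":55,"x":42.2,"y":-28.3},{"jaw":55,"x":42.2,"y":-28.3},{"jaw":55,"x":42.2,"y":-28.3},{"jaw":55,"x":42.2,"y":-28.3},{"jaw":55,"x":42.2,"y":-28.3},{"jaw":55,"x":42.2,"y":-28.3},{"jaw":55,"x":42.2,"y":-28.3},{"jaw":55,"x":42.2,"y":-28.3}]'
python3 -m crank '[{"jaw":55,"az":-10.4},{"jaw":55,"az":-10.4},{"jaw":55,"az":-10.4},{"jaw":55,"az":-10.4},{"jaw":55,"az":-10.4},{"jaw":55,"az":-10.4},{"jaw":55,"az":-10.4},{"jaw":55,"az":-10.4},{"jaw":55,"az":-10.4},{"jaw":55}]'
python3 -c "
from h import *
go(524.4,-237.7,20,112.2)
print(readout.get_obs()['q'])"
```

```text
t 0.1 at [ 213.3 -639.9  230.4] psi 18.4 tilt [-0.001  0.002 -1.   ] F [-0.5 -0.1 -0.9] g 0.9963513716838303
tool shift [ 422.3 -282.8  210.8] then az -93.8
[ 1.14091146  0.47773606  0.02236983  1.55634665 -0.01151613  1.10926876
 -0.08311124]schema error: expected keys jaw, x, y, z, ax, ay, az
schema error: expected keys jaw, x, y, z, ax, ay, az
```

```bash

python3 -m crank '[{"jaw":55,"x":42.2,"y":-28.3,"z":0,"ax":0,"ay":0,"az":0},{"jaw":55,"x":42.2,"y":-28.3,"z":0,"ax":0,"ay":0,"az":0},{"jaw":55,"x":42.2,"y":-28.3,"z":0,"ax":0,"ay":0,"az":0},{"jaw":55,"x":42.2,"y":-28.3,"z":0,"ax":0,"ay":0,"az":0},{"jaw":55,"x":42.2,"y":-28.3,"z":0,"ax":0,"ay":0,"az":0},{"jaw":55,"x":42.2,"y":-28.3,"z":0,"ax":0,"ay":0,"az":0},{"jaw":55,"x":42.2,"y":-28.3,"z":0,"ax":0,"ay":0,"az":0},{"jaw":55,"x":42.2,"y":-28.3,"z":0,"ax":0,"ay":0,"az":0},{"jaw":55,"x":42.2,"y":-28.3,"z":0,"ax":0,"ay":0,"az":0},{"jaw":55,"x":42.2,"y":-28.3,"z":0,"ax":0,"ay":0,"az":0}]'
python3 -m crank '[{"jaw":55,"x":0,"y":0,"z":0,"ax":0,"ay":0,"az":-10.4},{"jaw":55,"x":0,"y":0,"z":0,"ax":0,"ay":0,"az":-10.4},{"jaw":55,"x":0,"y":0,"z":0,"ax":0,"ay":0,"az":-10.4},{"jaw":55,"x":0,"y":0,"z":0,"ax":0,"ay":0,"az":-10.4},{"jaw":55,"x":0,"y":0,"z":0,"ax":0,"ay":0,"az":-10.4},{"jaw":55,"x":0,"y":0,"z":0,"ax":0,"ay":0,"az":-10.4},{"jaw":55,"x":0,"y":0,"z":0,"ax":0,"ay":0,"az":-10.4},{"jaw":55,"x":0,"y":0,"z":0,"ax":0,"ay":0,"az":-10.4},{"jaw":55,"x":0,"y":0,"z":0,"ax":0,"ay":0,"az":-10.4},{"jaw":55,"x":0,"y":0,"z":0,"ax":0,"ay":0,"az":0}]'
python3 -c "
from h import *
go(524.4,-237.7,20,112.2)
print(readout.get_obs()['q'])"
```

```text
t: 1.35
eef_pos: [0.5249, -0.237, 0.231]
tool_rot: [-0.0, 0.987, 0.16, -0.0]
contact_force: [0.7, -1.0, -0.0]
gripper_width: 0.549
t: 2.6
eef_pos: [0.524, -0.2385, 0.2309]
tool_rot: [-0.0, 0.56, 0.829, 0.0]
contact_force: [-0.5, -0.1, 0.7]
gripper_width: 0.557
t 2.6 at [ 524.  -238.5  230.9] psi 111.9 tilt [-0.001  0.001 -1.   ] F [-0.5 -0.1  0.7] g 0.5570524318616954
tool shift [  0.4   0.8 210.9] then az -0.3
[ 0.69650097  0.35577504 -0.47551237  1.77238741  0.18356391  1.05825647
  0.53864224]
```

```bash

python3 -m crank '[{"jaw":55,"x":0,"y":0,"z":55,"ax":0,"ay":0,"az":0},{"jaw":55,"x":0,"y":0,"z":55,"ax":0,"ay":0,"az":0},{"jaw":55,"x":0,"y":0,"z":50,"ax":0,"ay":0,"az":0},{"jaw":55,"x":0,"y":0,"z":20,"ax":0,"ay":0,"az":0},{"jaw":55,"x":0,"y":0,"z":0,"ax":0,"ay":0,"az":0}]'
python3 -c "
from h import *
go(524.4,-237.7,8,112.2)
a,_=snap('wrist','w1.png');b,_=snap('top','t2.png')
cv2.imwrite('pics/c1.png',cv2.resize(np.hstack([a,b])[:,:,::-1],(800,300)))"
```

```text
t: 3.22
eef_pos: [0.5239, -0.2382, 0.0507]
tool_rot: [-0.001, 0.56, 0.829, -0.0]
contact_force: [-0.9, -0.5, 0.5]
gripper_width: 0.551
t 3.23 at [ 523.9 -238.2   50.7] psi 112.0 tilt [-0.002  0.001 -1.   ] F [-0.9 -0.5  0.5] g 0.5509467138906263
tool shift [ 0.2  0.7 42.7] then az -0.2
```

View pics/c1.png

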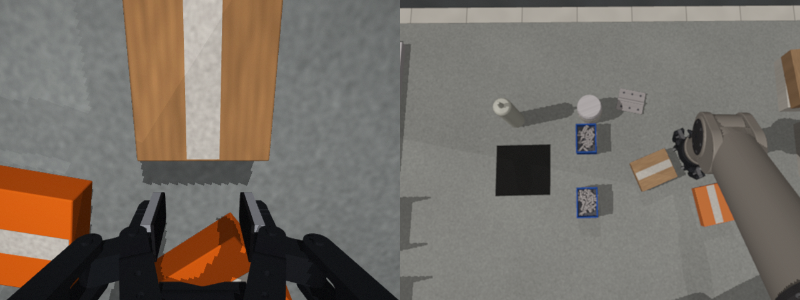

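The wrist view shows the carton's rear edge (x 135–270, row 160), centred between the fingers at x 152 and 250. An orange corner shows at (235,213), so I'll check its clearance with the depth image before going down.

```bash
python3 -c "
from h import *
f=np.load('pics/w1.png.npz');W=world('wrist',f['d']);p=f['p'];h=cv2.cvtColor(p,cv2.COLOR_RGB2HSV).astype(int)
m=(h[...,0]<14)&(h[...,1]>190)&(p[...,0]>100)&(f['d']>0)&(W[...,2]>.01)&(W[...,2]<.045)
D=W[m][:,:2]*1000-[523.9,-238.2]; a=np.radians(112);tx=D@[np.cos(a),np.sin(a)];ty=D@[np.sin(a),-np.cos(a)]
i=abs(ty)<50; print(tx[i].max(),ty[i][tx[i].argmax()])
b=(W[...,2]>.028)&(W[...,2]<.04)&(h[...,1]<150)|((W[...,2]>.028)&(W[...,2]<.04)&~m)
D=W[b][:,:2]*1000-[523.9,-238.2];tx=D@[np.cos(a),np.sin(a)];ty=D@[np.sin(a),-np.cos(a)];i=(abs(ty)<60)&(tx>5)
print('carton rear tx',np.percentile(tx[i],1),'ty range',np.percentile(ty[i],[1,99]))"
```

```text
-38.932482816123134 27.44575959764714
carton rear tx 23.11668234467899 ty range [-40.70665075  46.7085148 ]
```

```bash

python3 -m crank '[{"jaw":55,"x":0,"y":1,"z":25,"ax":0,"ay":0,"az":-0.2},{"jaw":55,"x":0,"y":1,"z":16,"ax":0,"ay":0,"az":0},{"jaw":55,"x":0,"y":0,"z":0,"ax":0,"ay":0,"az":0},{"jaw":55,"x":5,"y":0,"z":0,"ax":0,"ay":0,"az":0},{"jaw":55,"x":5,"y":0,"z":0,"ax":0,"ay":0,"az":0},{"jaw":55,"x":3,"y":0,"z":0,"ax":0,"ay":0,"az":0}]'
python3 -m crank '[{"jaw":55,"x":3,"y":0,"z":0,"ax":0,"ay":0,"az":0},{"jaw":55,"x":5.9,"y":-3.2,"z":0,"ax":0,"ay":0,"az":2.8},{"jaw":55,"x":5.9,"y":-3.2,"z":0,"ax":0,"ay":0,"az":2.8},{"jaw":55,"x":5.9,"y":-3.2,"z":0,"ax":0,"ay":0,"az":2.8}]'
python3 -c "
from h import *
go(500,-150,10,90)
a,_=snap('wrist','w2.png');b,_=snap('top','t3.png')
cv2.imwrite('pics/c2.png',cv2.resize(np.hstack([a,b])[:,:,::-1],(800,300)))"
```

```text
t: 4.08
eef_pos: [0.5217, -0.2255, 0.011]
tool_rot: [0.001, 0.557, 0.83, 0.0]
contact_force: [0.4, -1.8, 0.4]
gripper_width: 0.549
t: 4.58
eef_pos: [0.5053, -0.2097, 0.0106]
tool_rot: [0.0, 0.618, 0.786, -0.0]
contact_force: [0.2, -0.5, 1.5]
gripper_width: 0.551
t 4.58 at [ 505.3 -209.7   10.6] psi 103.7 tilt [ 0.001 -0.001 -1.   ] F [ 0.2 -0.5  1.5] g 0.5507621810636001
tool shift [59.3  9.   0.5] then az 13.7
```

View pics/c2.png

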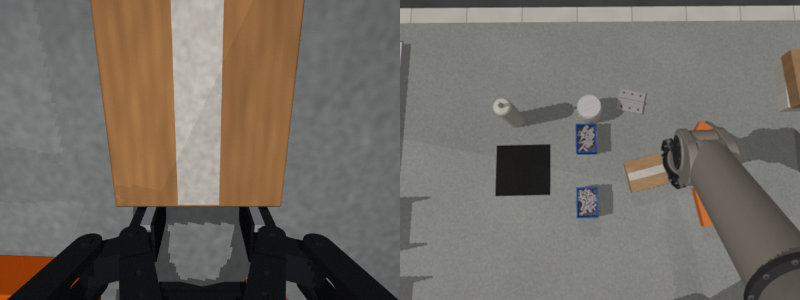

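The rear edge stays square to the fingers (row 205) and the carton is turning as intended. I'll continue the arc until it is aligned, then back off and lift.

```bash

python3 -m crank '[{"jaw":55,"x":4.8,"y":-3.2,"z":0,"ax":0,"ay":0,"az":2.75},{"jaw":55,"x":4.8,"y":-3.2,"z":0,"ax":0,"ay":0,"az":2.75},{"jaw":55,"x":4.8,"y":-3.2,"z":0,"ax":0,"ay":0,"az":2.75},{"jaw":55,"x":4.8,"y":-3.2,"z":0,"ax":0,"ay":0,"az":2.75},{"jaw":55,"x":4.8,"y":-3.2,"z":0,"ax":0,"ay":0,"az":2.5},{"jaw":55,"x":0,"y":0,"z":0,"ax":0,"ay":0,"az":0}]'
python3 -m crank '[{"jaw":55,"x":-10,"y":0,"z":0,"ax":0,"ay":0,"az":0},{"jaw":55,"x":-15,"y":0,"z":0,"ax":0,"ay":0,"az":0},{"jaw":55,"x":0,"y":0,"z":-50,"ax":0,"ay":0,"az":0},{"jaw":55,"x":0,"y":0,"z":-50,"ax":0,"ay":0,"az":0},{"jaw":55,"x":0,"y":0,"z":0,"ax":0,"ay":0,"az":0}]'
cat >> h.py <<'E'
def wcarton(f):
    p,d=snap('wrist',f); W=world('wrist',d); o=np.array(readout.get_obs()['eef_pos'])
    m=((W[...,2]>.027)&(W[...,2]<.042)&(d>0)).astype(np.uint8)
    h=cv2.cvtColor(p,cv2.COLOR_RGB2HSV); m&=~((h[...,0]<12)&(h[...,1]>200)).astype(np.uint8)
    m=cv2.morphologyEx(m,cv2.MORPH_OPEN,np.ones((7,7)))
    k,l,s,_=cv2.connectedComponentsWithStats(m); i=1+s[1:,4].argmax(); P=W[l==i]; print('wrist carton',rect(P),s[i],'z',P[:,2].mean())
E
python3 -c "
from h import *
go(430,-120,60,0)
wcarton('w3.png')
p,d=snap('top','t4.png'); scene_measure(p,d)"
```

```text
t: 5.42
eef_pos: [0.4858, -0.1877, 0.0103]
tool_rot: [-0.0, 0.704, 0.71, -0.0]
contact_force: [0.5, 0.1, -0.0]
gripper_width: 0.554
t: 6.05
eef_pos: [0.4887, -0.2155, 0.1141]
tool_rot: [0.004, 0.706, 0.709, 0.001]
contact_force: [-0.3, -0.6, 0.4]
gripper_width: 0.552
t 6.05 at [ 488.7 -215.5  114.1] psi 90.2 tilt [ 0.007 -0.003 -1.   ] F [-0.3 -0.6  0.4] g 0.5524295978194402
tool shift [ 95.9 -58.7  53.4] then az 90.2
wrist carton (array([ 482.4, -128.2]), array([90.5, 93.3]), 0.1) [  220     0   185   190 32510] z 0.0331861539368673
box (array([589.8,  27.8]), array([74.4, 51.3]), 0.1) n 808 z 0.0331
box (array([ 482.9, -120.6]), array([ 90. , 110.1]), 0.1) n 3078 z 0.0342
box (array([404.8,  26.5]), array([71.6, 51.2]), 0.0) n 933 z 0.0337
box (array([ 386. , -305.3]), array([102.6,  32.5]), 11.5) n 927 z 0.0338
mat (array([503.9, 214.7]), array([145.7, 156.4]), 0.5) n 6637 z 0.0
tall (array([673.,  17.]), array([68. , 67.4]), 89.1) n 1208 z 0.0728
tall (array([653. , 237.2]), array([46.5, 46.8]), 20.7) n 1171 z 0.135
tall (array([ 431.1, -203.9]), array([ 93.8, 247.1]), 83.5) n 35233 z 0.5452
```

```bash

python3 -m crank '[{"jaw":55,"x":32,"y":-23.6,"z":0,"ax":0,"ay":0,"az":0},{"jaw":55,"x":32,"y":-23.6,"z":0,"ax":0,"ay":0,"az":0},{"jaw":55,"x":31,"y":-23.6,"z":0,"ax":0,"ay":0,"az":0},{"jaw":55,"x":0,"y":0,"z":0,"ax":0,"ay":0,"az":10},{"jaw":55,"x":0,"y":0,"z":0,"ax":0,"ay":0,"az":10},{"jaw":55,"x":0,"y":0,"z":0,"ax":0,"ay":0,"az":10},{"jaw":55,"x":0,"y":0,"z":0,"ax":0,"ay":0,"az":10},{"jaw":55,"x":0,"y":0,"z":0,"ax":0,"ay":0,"az":10},{"jaw":55,"x":0,"y":0,"z":0,"ax":0,"ay":0,"az":10},{"jaw":55,"x":0,"y":0,"z":0,"ax":0,"ay":0,"az":10},{"jaw":55,"x":0,"y":0,"z":0,"ax":0,"ay":0,"az":10},{"jaw":55,"x":0,"y":0,"z":0,"ax":0,"ay":0,"az":10}]'
python3 -m crank '[{"jaw":55,"x":0,"y":0,"z":0,"ax":0,"ay":0,"az":0},{"jaw":55,"x":0,"y":0,"z":0,"ax":0,"ay":0,"az":0}]'
python3 -c "
from h import *
go(418,-120.6,10,0)
wcarton('w4.png');print(readout.get_obs()['q'])"
```

```text
t: 7.65
eef_pos: [0.4136, -0.1188, 0.1089]
tool_rot: [-0.0, 1.0, -0.0, -0.002]
contact_force: [0.2, 0.7, 0.7]
gripper_width: 0.546
t: 7.9
eef_pos: [0.4142, -0.1185, 0.1096]
tool_rot: [-0.0, 1.0, 0.005, -0.001]
contact_force: [0.0, -0.6, 1.3]
gripper_width: 0.551
t 7.9 at [ 414.2 -118.5  109.6] psi 0.5 tilt [-0.002  0.    -1.   ] F [ 0.  -0.6  1.3] g 0.5512950120834056
tool shift [ 3.9  2.1 99.6] then az 0.5
wrist carton (array([ 484.6, -120.7]), array([ 90.4, 110.4]), 0.1) [  221    40   222   178 36709] z 0.035304805448813044
[ 0.21139653  0.26045297 -0.0885468   2.22161548  0.03708151  0.66196069
 -1.46568909]
```

```bash

python3 -m crank '[{"jaw":55,"x":2,"y":1,"z":50,"ax":0,"ay":0,"az":0.5},{"jaw":55,"x":0,"y":1,"z":39,"ax":0,"ay":0,"az":0},{"jaw":55,"x":0,"y":0,"z":10,"ax":0,"ay":0,"az":0},{"jaw":55,"x":0,"y":0,"z":0,"ax":0,"ay":0,"az":0},{"jaw":55,"x":5,"y":0,"z":0,"ax":0,"ay":0,"az":0},{"jaw":55,"x":5,"y":0,"z":0,"ax":0,"ay":0,"az":0},{"jaw":55,"x":4,"y":0,"z":0,"ax":0,"ay":0,"az":0},{"jaw":55,"x":4,"y":0,"z":0,"ax":0,"ay":0,"az":0},{"jaw":55,"x":3,"y":0,"z":0,"ax":0,"ay":0,"az":0},{"jaw":55,"x":3,"y":0,"z":0,"ax":0,"ay":0,"az":0},{"jaw":55,"x":0,"y":0,"z":0,"ax":0,"ay":0,"az":0}]'
python3 -c "
from h import *
go(440.5,-120.6,10,0)
p,d=snap('top','t5.png'); scene_measure(p,d)"
```

```text
t: 9.32
eef_pos: [0.4414, -0.1204, 0.0113]
tool_rot: [0.0, 1.0, -0.001, 0.001]
contact_force: [-0.2, -0.1, 0.3]
gripper_width: 0.553
t 9.32 at [ 441.4 -120.4   11.3] psi -0.2 tilt [ 0.001 -0.    -1.   ] F [-0.2 -0.1  0.3] g 0.5530092518864331
tool shift [-0.9  0.2  1.3] then az -0.2
box (array([ 570.2, -333.3]), array([110.6,  91.1]), 59.2) n 2972 z 0.0342
box (array([589.6,  27.8]), array([51.3, 74.8]), 90.0) n 869 z 0.0331
box (array([ 496.7, -120.6]), array([109.1,  90. ]), 88.9) n 1505 z 0.0342
box (array([ 395.1, -333.9]), array([110. ,  91.8]), 11.2) n 3218 z 0.0342
box (array([406.5,  26.5]), array([74.5, 51.2]), 0.2) n 919 z 0.0338
mat (array([503.8, 214.4]), array([145.2, 156.4]), 0.5) n 6634 z 0.0
tall (array([673.1,  17. ]), array([68. , 67.4]), 89.3) n 1182 z 0.073
tall (array([652.1, 236.8]), array([46.5, 46.4]), 15.6) n 1170 z 0.1348
tall (array([ 398.6, -105.8]), array([111.1, 176. ]), 87.5) n 25081 z 0.5423
```

```bash

python3 -m crank '[{"jaw":55,"x":-8,"y":0,"z":0,"ax":0,"ay":0,"az":0},{"jaw":55,"x":-7,"y":0,"z":0,"ax":0,"ay":0,"az":0},{"jaw":55,"x":0,"y":0,"z":-50,"ax":0,"ay":0,"az":0},{"jaw":55,"x":0,"y":0,"z":-50,"ax":0,"ay":0,"az":0},{"jaw":55,"x":23,"y":28,"z":0,"ax":0,"ay":0,"az":0},{"jaw":55,"x":24,"y":28,"z":0,"ax":0,"ay":0,"az":0},{"jaw":55,"x":24,"y":28,"z":0,"ax":0,"ay":0,"az":0}]'
python3 -m crank '[{"jaw":55,"x":0,"y":0,"z":0,"ax":0,"ay":0,"az":-10},{"jaw":55,"x":0,"y":0,"z":0,"ax":0,"ay":0,"az":-10},{"jaw":55,"x":0,"y":0,"z":0,"ax":0,"ay":0,"az":-10},{"jaw":55,"x":0,"y":0,"z":0,"ax":0,"ay":0,"az":-10},{"jaw":55,"x":0,"y":0,"z":0,"ax":0,"ay":0,"az":-10},{"jaw":55,"x":0,"y":0,"z":0,"ax":0,"ay":0,"az":-10},{"jaw":55,"x":0,"y":0,"z":0,"ax":0,"ay":0,"az":-10},{"jaw":55,"x":0,"y":0,"z":0,"ax":0,"ay":0,"az":-10},{"jaw":55,"x":0,"y":0,"z":0,"ax":0,"ay":0,"az":-10},{"jaw":55,"x":0,"y":0,"z":0,"ax":0,"ay":0,"az":0},{"jaw":55,"x":0,"y":0,"z":0,"ax":0,"ay":0,"az":0}]'
python3 -c "
from h import *
go(498,-201,10,90)
wcarton('w5.png')
p,d=snap('top','t6.png'); scene_measure(p,d)
cv2.imwrite('pics/c3.png',cv2.resize(np.hstack([np.load('pics/w5.png.npz')['p'],p])[:,:,::-1],(800,300)))"
```

```text
t: 10.25
eef_pos: [0.4966, -0.2055, 0.1115]
tool_rot: [0.0, 1.0, -0.001, 0.0]
contact_force: [0.8, 0.1, 0.8]
gripper_width: 0.548
t: 11.62
eef_pos: [0.4961, -0.2047, 0.1112]
tool_rot: [-0.0, 0.709, 0.705, -0.0]
contact_force: [0.6, -0.4, -0.4]
gripper_width: 0.549
t 11.62 at [ 496.1 -204.7  111.2] psi 89.6 tilt [-0.  0. -1.] F [ 0.6 -0.4 -0.4] g 0.5491944965741585
tool shift [  3.7   1.9 101.2] then az -0.4
wrist carton (array([ 498.4, -123.6]), array([103.5,  90.4]), 89.7) [  232     0   186   210 36011] z 0.03515444337864301
box (array([589.1,  27.8]), array([77. , 51.3]), 0.5) n 823 z 0.0334
box (array([ 496.7, -120.8]), array([109.8,  90.1]), 89.2) n 3073 z 0.0342
box (array([405.5,  26.6]), array([72.9, 51.4]), 0.1) n 968 z 0.0335
box (array([ 384.2, -303.1]), array([100.8,  26.7]), 11.3) n 808 z 0.0338
mat (array([503.7, 214.7]), array([145.4, 156.5]), 0.6) n 6643 z 0.0001
flat (array([ 706.8, -109. ]), array([78.5, 13.5]), 80.0) n 188 z 0.0087
tall (array([672.7,  16.9]), array([67.8, 68. ]), 89.2) n 1203 z 0.073
tall (array([652.9, 237. ]), array([46.6, 46.2]), 21.0) n 1168 z 0.1353
tall (array([ 437.2, -198. ]), array([ 94.1, 251.8]), 87.6) n 36306 z 0.5487
```

View pics/c3.png

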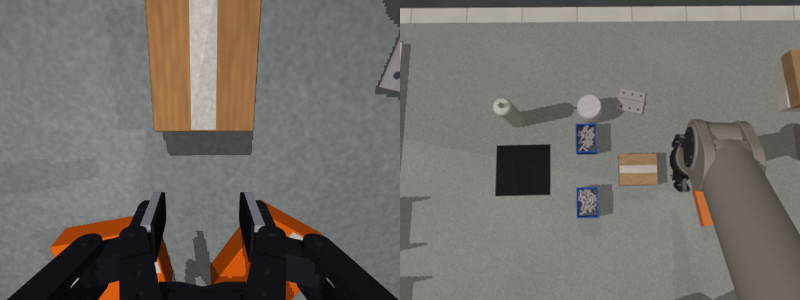

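The carton is square and centred: x is 496.7 from the top camera and 498.4 from the wrist, against a gap centre of about 498. The fingers are centred behind it. I'll go down and push to just before the gap.

```bash

python3 -m crank '[{"jaw":55,"x":3.7,"y":2,"z":45,"ax":0,"ay":0,"az":-0.5},{"jaw":55,"x":0,"y":0,"z":45,"ax":0,"ay":0,"az":0},{"jaw":55,"x":0,"y":0,"z":11,"ax":0,"ay":0,"az":0},{"jaw":55,"x":0,"y":0,"z":0,"ax":0,"ay":0,"az":0},{"jaw":55,"x":6,"y":0,"z":0,"ax":0,"ay":0,"az":0},{"jaw":55,"x":5,"y":0,"z":0,"ax":0,"ay":0,"az":0},{"jaw":55,"x":5,"y":0,"z":0,"ax":0,"ay":0,"az":0}]'
python3 -m crank '[{"jaw":55,"x":7,"y":0,"z":0,"ax":0,"ay":0,"az":0},{"jaw":55,"x":7,"y":0,"z":0,"ax":0,"ay":0,"az":0},{"jaw":55,"x":7,"y":0,"z":0,"ax":0,"ay":0,"az":0},{"jaw":55,"x":7,"y":0,"z":0,"ax":0,"ay":0,"az":0},{"jaw":55,"x":7,"y":0,"z":0,"ax":0,"ay":0,"az":0},{"jaw":55,"x":7,"y":0,"z":0,"ax":0,"ay":0,"az":0},{"jaw":55,"x":7,"y":0,"z":0,"ax":0,"ay":0,"az":0},{"jaw":55,"x":4,"y":0,"z":0,"ax":0,"ay":0,"az":0},{"jaw":55,"x":0,"y":0,"z":0,"ax":0,"ay":0,"az":0}]'
python3 -c "
from h import *
go(498,-120,10,90)
p,d=snap('top','t7.png'); scene_measure(p,d)
a,_=snap('wrist','w6.png')
cv2.imwrite('pics/c4.png',np.hstack([cv2.resize(a,(400,300)),cv2.resize(p[180:360,240:480],(400,300),interpolation=cv2.INTER_CUBIC)])[:,:,::-1])"
```

```text
t: 12.6
eef_pos: [0.4992, -0.185, 0.0113]
tool_rot: [0.001, 0.705, 0.709, 0.0]
contact_force: [-0.0, -1.6, 1.1]
gripper_width: 0.549
t: 13.72
eef_pos: [0.498, -0.1312, 0.0102]
tool_rot: [-0.0, 0.705, 0.709, 0.0]
contact_force: [0.4, 0.1, 0.0]
gripper_width: 0.552
t 13.72 at [ 498.  -131.2   10.2] psi 90.4 tilt [-0.     0.001 -1.   ] F [0.4 0.1 0. ] g 0.5519668157881336
tool shift [11.2  0.1  0.2] then az 0.4
box (array([ 570.3, -333.2]), array([110.5,  91.1]), 59.0) n 2862 z 0.0342
box (array([588.9,  27.8]), array([50.9, 77.9]), 89.0) n 844 z 0.0332
box (array([495.3, -64.1]), array([ 90.5, 110.1]), 1.4) n 2857 z 0.0341
box (array([ 439.8, -365.1]), array([45.5, 23. ]), 37.7) n 211 z 0.0339
box (array([405.5,  26.5]), array([72.8, 51.4]), 0.2) n 941 z 0.0336
mat (array([503.8, 214.7]), array([145.4, 156.3]), 0.3) n 6624 z 0.0
tall (array([672.9,  17. ]), array([67.9, 68. ]), 89.1) n 1208 z 0.0729
tall (array([652.7, 236.7]), array([46.2, 47.4]), 49.2) n 1160 z 0.1353
tall (array([ 433.9, -139. ]), array([220.9, 101.8]), 11.3) n 34962 z 0.557
```

View pics/c4.png

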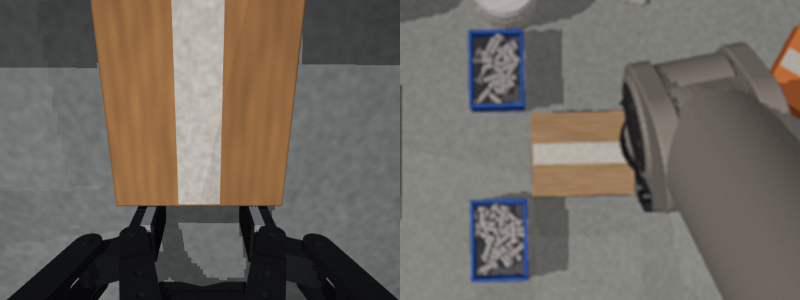

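The crop shows the bins' inner edges at rows 110 and 199 and the carton at rows 111–196, so it's close to centred. I'll fit the edges with numbers before entering.

```bash
cat >> h.py <<'E'
def fit(f):
    z=np.load(f); p,d=z['p'].astype(int),z['d']; W=world('top',d)*1000
    b=(p[...,2]>p[...,0]+40)&(W[...,2]>38)&(W[...,2]<52)&(abs(W[...,1]-27)<24)
    for lo,hi,fn in ((430,498,np.max),(498,570,np.min)):
        q=W[b&(W[...,0]>lo-60)&(W[...,0]<hi+60)&((W[...,0]<498) if lo<498 else (W[...,0]>498))]
        print('bin inner', fn(q[:,0]).round(1) if len(q) else None, len(q), 'z',q[:,2].mean() if len(q) else 0)
    br=(p[...,0]>p[...,2]+15)|(p.min(-1)>150)
    m=(W[...,2]>28)&(W[...,2]<39)&(W[...,0]>430)&(W[...,0]<560)&(W[...,1]>-230)&(W[...,1]<300)&br
    cols=np.unique(np.where(m)[1]); R=[]
    for c in cols:
        q=W[m[:,c],c]
        if len(q)>35: R.append((q[:,1].mean(),q[:,0].min(),q[:,0].max()))
    R=np.array(R); print('carton y',R[:,0].min().round(1),R[:,0].max().round(1))
    for k in (1,2):
        a=np.polyfit(R[:,0],R[:,k],1); print('edge at front',np.polyval(a,R[:,0].max()).round(1),'rear',np.polyval(a,R[:,0].min()).round(1),'deg',np.degrees(-a[0]).round(2))
E
python3 -c "
from h import *
fit('pics/t7.png.npz')"
```

```text
bin inner 447.2 60 z 43.54329553045372
bin inner 545.5 141 z 43.17563049026257
carton y -103.7 -10.8
edge at front 451.3 rear 451.3 deg 0.01
edge at front 538.7 rear 540.0 deg 0.81
```

Carton centre is about 495.5 and gap centre about 496.4, with an angle under 1°, so it fits. Entering the gap.

```bash

python3 -m crank '[{"jaw":55,"x":6,"y":0.1,"z":0,"ax":0,"ay":0,"az":0},{"jaw":55,"x":6,"y":0.1,"z":0,"ax":0,"ay":0,"az":0},{"jaw":55,"x":6,"y":0.1,"z":0,"ax":0,"ay":0,"az":0},{"jaw":55,"x":6,"y":0.1,"z":0,"ax":0,"ay":0,"az":0},{"jaw":55,"x":6,"y":0.1,"z":0,"ax":0,"ay":0,"az":0},{"jaw":55,"x":6,"y":0.1,"z":0,"ax":0,"ay":0,"az":0},{"jaw":55,"x":0,"y":0,"z":0,"ax":0,"ay":0,"az":0}]'
python3 -c "
from h import *
go(498,150,10,90)
snap('top','t8.png'); fit('pics/t8.png.npz')"
```

```text
t: 14.7
eef_pos: [0.4986, -0.0951, 0.0104]
tool_rot: [-0.0, 0.705, 0.71, 0.0]
contact_force: [0.1, -0.4, 0.1]
gripper_width: 0.551
t 14.7 at [498.6 -95.1  10.4] psi 90.4 tilt [ 0.  0. -1.] F [ 0.1 -0.4  0.1] g 0.551203643070227
tool shift [245.1   1.1   0.5] then az 0.4
bin inner 447.2 59 z 43.88822020949339
bin inner 545.3 145 z 43.46244738107799
carton y -60.6 26.7
edge at front 452.7 rear 451.2 deg -0.97
edge at front 541.3 rear 536.5 deg -3.17
```

```bash

python3 -m crank '[{"jaw":55,"x":7,"y":0.05,"z":0,"ax":0,"ay":0,"az":0},{"jaw":55,"x":7,"y":0.05,"z":0,"ax":0,"ay":0,"az":0},{"jaw":55,"x":7,"y":0.05,"z":0,"ax":0,"ay":0,"az":0},{"jaw":55,"x":7,"y":0.05,"z":0,"ax":0,"ay":0,"az":0},{"jaw":55,"x":7,"y":0.05,"z":0,"ax":0,"ay":0,"az":0},{"jaw":55,"x":7,"y":0.05,"z":0,"ax":0,"ay":0,"az":0},{"jaw":55,"x":7,"y":0.05,"z":0,"ax":0,"ay":0,"az":0},{"jaw":55,"x":0,"y":0,"z":0,"ax":0,"ay":0,"az":0}]'
python3 -c "
from h import *
go(498,148,10,90)
p,d=snap('top','t9.png'); fit('pics/t9.png.npz')
a,_=snap('wrist','w7.png')
cv2.imwrite('pics/c5.png',np.hstack([cv2.resize(a,(400,300)),cv2.resize(p[180:360,200:440],(400,300),interpolation=cv2.INTER_CUBIC)])[:,:,::-1])"
```

```text
t: 15.75
eef_pos: [0.4986, -0.0459, 0.0103]
tool_rot: [-0.0, 0.705, 0.71, 0.0]
contact_force: [0.3, 0.9, 0.2]
gripper_width: 0.553
t 15.75 at [498.6 -45.9  10.3] psi 90.4 tilt [ 0.     0.001 -1.   ] F [0.3 0.9 0.2] g 0.5528413288297387
tool shift [193.9   0.8   0.4] then az 0.4
bin inner 447.3 59 z 43.89366946885938
bin inner 545.8 116 z 43.17665867635885
carton y 10.8 74.8
edge at front 450.9 rear 452.4 deg 1.33
edge at front 543.3 rear 533.6 deg -8.7
```

View pics/c5.png

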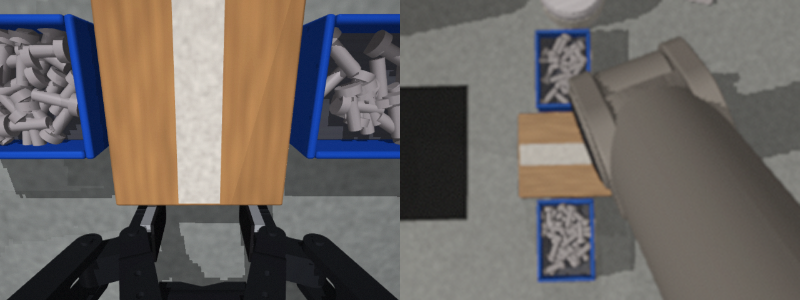

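The carton is halfway through the gap with space on both sides (bin edges at columns ~108 and ~305, carton 115–285 in the wrist view). Before the fingers enter, I'll check that the finger linkage clears the 45 mm bins.

```bash
python3 -c "
from h import *
f=np.load('pics/w7.png.npz');W=world('wrist',f['d'])*1000;p=f['p']
m=(p.max(-1)<75)&(f['d']>0)&(W[...,1]<-25)&(np.mgrid[:480,:640][0]>320)
for a in range(0,110,10):
    q=W[m&(W[...,2]>=a)&(W[...,2]<a+10)]
    if len(q)>5: print(a,len(q),np.percentile(q[:,0],[1,99]).round(1),np.percentile(q[:,1],[1,99]).round(1))"
```

```text
0 136 [464.1 594.4] [-138.8  -56.1]
10 181 [476.  523.3] [-56.8 -43. ]
20 630 [462.9 536.4] [-56.8 -37.5]
30 1278 [462.9 536.4] [-56.6 -34.6]
40 1428 [463.3 536.1] [-56.9 -34.6]
50 2706 [449.3 550.4] [-53.9 -32.1]
60 11739 [444.3 555.1] [-56.9 -32.3]
70 7382 [441.6 557.7] [-56.2 -28.7]
80 13359 [439.3 560. ] [-40.6 -28.3]
90 5451 [438.5 560.7] [-35.8 -28.1]
```

Below 50 mm the fingers span 463–536, inside the 447–545 gap. The linkage spreads wider than the gap just above that, so I'll narrow the jaws a little and raise the tool 4 mm for margin.

```bash

python3 -m crank '[{"jaw":55,"x":-4,"y":0,"z":0,"ax":0,"ay":0,"az":0},{"jaw":38,"x":0,"y":-1,"z":-2,"ax":0,"ay":0,"az":0.3},{"jaw":38,"x":0,"y":0,"z":-2,"ax":0,"ay":0,"az":0},{"jaw":38,"x":0,"y":0,"z":0,"ax":0,"ay":0,"az":0},{"jaw":38,"x":4,"y":0,"z":0,"ax":0,"ay":0,"az":0},{"jaw":38,"x":5,"y":0,"z":0,"ax":0,"ay":0,"az":0}]'
python3 -m crank '[{"jaw":38,"x":7,"y":0,"z":0,"ax":0,"ay":0,"az":0},{"jaw":38,"x":7,"y":0,"z":0,"ax":0,"ay":0,"az":0},{"jaw":38,"x":7,"y":0,"z":0,"ax":0,"ay":0,"az":0},{"jaw":38,"x":7,"y":0,"z":0,"ax":0,"ay":0,"az":0},{"jaw":38,"x":7,"y":0,"z":0,"ax":0,"ay":0,"az":0},{"jaw":38,"x":7,"y":0,"z":0,"ax":0,"ay":0,"az":0},{"jaw":38,"x":0,"y":0,"z":0,"ax":0,"ay":0,"az":0}]'
python3 -c "
from h import *
go(498,148,14,90)
p,d=snap('top','t10.png'); scene_measure(p,d)"
```

```text
t: 16.6
eef_pos: [0.4975, -0.0419, 0.0143]
tool_rot: [0.0, 0.707, 0.707, -0.0]
contact_force: [-0.3, -2.2, 0.6]
gripper_width: 0.384
t: 17.48
eef_pos: [0.4976, 0.0012, 0.0143]
tool_rot: [-0.0, 0.706, 0.708, 0.0]
contact_force: [0.4, 0.6, 0.6]
gripper_width: 0.382
t 17.48 at [497.6   1.2  14.3] psi 90.1 tilt [ 0.     0.001 -1.   ] F [0.4 0.6 0.6] g 0.3818299675398012
tool shift [146.8   0.7   0.4] then az 0.1
box (array([ 570.4, -333.1]), array([110.6,  91.7]), 58.7) n 2977 z 0.0342
box (array([610.4,  31.7]), array([28.8, 50.2]), 24.5) n 283 z 0.0339
box (array([496.4,  86.8]), array([90.5, 72.9]), 0.6) n 1478 z 0.0341
box (array([ 395. , -333.7]), array([110.2,  91.3]), 11.1) n 3264 z 0.0341
box (array([402.8,  36.2]), array([66.6, 32.6]), 2.9) n 443 z 0.0337
mat (array([503.8, 214.8]), array([145.4, 157.1]), 0.4) n 6610 z -0.0
tall (array([673. ,  17.1]), array([68. , 67.7]), 89.2) n 1207 z 0.0729
tall (array([652.3, 236.5]), array([46.1, 47.5]), 45.7) n 1173 z 0.135
tall (array([432.2, -30.9]), array([236.2, 104. ]), 24.6) n 34254 z 0.5922
```

```bash

python3 -m crank '[{"jaw":38,"x":8,"y":0.1,"z":0,"ax":0,"ay":0,"az":0},{"jaw":38,"x":8,"y":0.1,"z":0,"ax":0,"ay":0,"az":0},{"jaw":38,"x":8,"y":0.1,"z":0,"ax":0,"ay":0,"az":0},{"jaw":38,"x":8,"y":0.1,"z":0,"ax":0,"ay":0,"az":0},{"jaw":38,"x":8,"y":0.1,"z":0,"ax":0,"ay":0,"az":0},{"jaw":38,"x":8,"y":0.1,"z":0,"ax":0,"ay":0,"az":0},{"jaw":38,"x":8,"y":0.1,"z":0,"ax":0,"ay":0,"az":0},{"jaw":38,"x":8,"y":0.1,"z":0,"ax":0,"ay":0,"az":0},{"jaw":38,"x":8,"y":0.1,"z":0,"ax":0,"ay":0,"az":0},{"jaw":38,"x":8,"y":0.1,"z":0,"ax":0,"ay":0,"az":0},{"jaw":38,"x":8,"y":0.1,"z":0,"ax":0,"ay":0,"az":0},{"jaw":38,"x":0,"y":0,"z":0,"ax":0,"ay":0,"az":0}]'
python3 -c "
from h import *
go(500,147.5,14,90)
wcarton('w8.png')"
```

```text
t: 19.02
eef_pos: [0.4987, 0.0892, 0.0144]
tool_rot: [-0.0, 0.706, 0.708, 0.0]
contact_force: [0.2, 0.3, -0.1]
gripper_width: 0.382
t 19.02 at [498.7  89.2  14.4] psi 90.1 tilt [ 0.     0.001 -1.   ] F [ 0.2  0.3 -0.1] g 0.3821028939366798
tool shift [58.3  1.4  0.4] then az 0.1
wrist carton (array([498.9, 146.1]), array([106.7,  90.3]), 90.0) [  155     0   332   347 95971] z 0.03506795849678136
```

```bash

python3 -m crank '[{"jaw":38,"x":8,"y":0.1,"z":0,"ax":0,"ay":0,"az":0},{"jaw":38,"x":8,"y":0.1,"z":0,"ax":0,"ay":0,"az":0},{"jaw":38,"x":8,"y":0.1,"z":0,"ax":0,"ay":0,"az":0},{"jaw":38,"x":8,"y":0.1,"z":0,"ax":0,"ay":0,"az":0},{"jaw":38,"x":8,"y":0.1,"z":0,"ax":0,"ay":0,"az":0},{"jaw":38,"x":8,"y":0.1,"z":0,"ax":0,"ay":0,"az":0},{"jaw":38,"x":6,"y":0.1,"z":0,"ax":0,"ay":0,"az":0},{"jaw":38,"x":4,"y":0,"z":0,"ax":0,"ay":0,"az":0},{"jaw":38,"x":0,"y":0,"z":0,"ax":0,"ay":0,"az":0}]'
python3 -m crank '[{"jaw":38,"x":-10,"y":0,"z":0,"ax":0,"ay":0,"az":0},{"jaw":38,"x":-15,"y":0,"z":0,"ax":0,"ay":0,"az":0},{"jaw":38,"x":0,"y":0,"z":-55,"ax":0,"ay":0,"az":0},{"jaw":38,"x":0,"y":0,"z":-55,"ax":0,"ay":0,"az":0},{"jaw":38,"x":-50,"y":0,"z":-30,"ax":0,"ay":0,"az":0},{"jaw":38,"x":-55,"y":0,"z":0,"ax":0,"ay":0,"az":0},{"jaw":38,"x":-55,"y":0,"z":0,"ax":0,"ay":0,"az":0},{"jaw":38,"x":-55,"y":0,"z":0,"ax":0,"ay":0,"az":0},{"jaw":38,"x":0,"y":0,"z":0,"ax":0,"ay":0,"az":0}]'
python3 -c "
from h import *
p,d=snap('top','t11.png'); scene_measure(p,d)"
```

```text
t: 20.2
eef_pos: [0.4994, 0.1466, 0.0144]
tool_rot: [-0.0, 0.707, 0.708, 0.0]
contact_force: [-0.4, 0.4, -0.6]
gripper_width: 0.382
t: 21.32
eef_pos: [0.498, -0.1007, 0.154]
tool_rot: [0.0, 0.711, 0.704, -0.001]
contact_force: [0.3, 0.2, 0.6]
gripper_width: 0.38
box (array([ 570.2, -333. ]), array([110.5,  91. ]), 58.6) n 2392 z 0.0343
box (array([589.7,  27.9]), array([51.2, 75.5]), 89.5) n 817 z 0.0333
box (array([498.4, 213.3]), array([111.7,  89.5]), 89.1) n 3144 z 0.0341
box (array([ 399.4, -355.1]), array([110. ,  47.4]), 11.5) n 1355 z 0.0343
box (array([406.4,  26.6]), array([74.8, 51.4]), 0.2) n 897 z 0.0339
mat (array([503.7, 214.6]), array([145.8, 156.4]), 0.3) n 3108 z 0.0
tall (array([672.9,  17. ]), array([67.9, 67.4]), 89.1) n 1205 z 0.0729
tall (array([652.8, 237.2]), array([46.5, 46.7]), 67.5) n 1165 z 0.1354
tall (array([ 434.2, -100.6]), array([217.2,  93.3]), 4.1) n 38322 z 0.6037
```

View pics/t11.png

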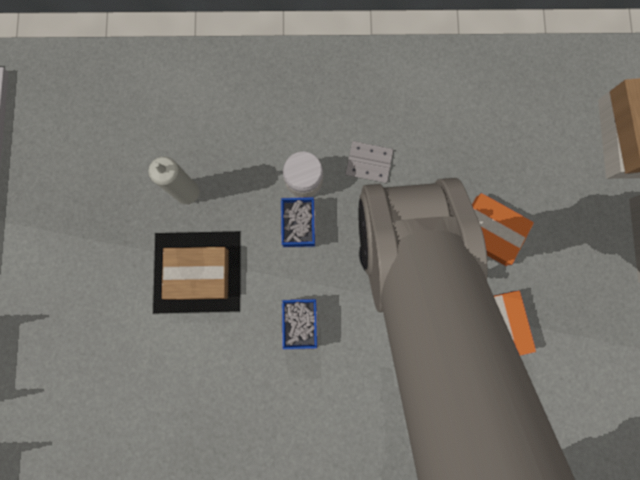

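The carton (195,272) lies wholly inside the dark mat (153–241, 232–313). The bystanders and the orange decoys haven't moved, and the arm is clear.

```bash
python3 -c "
from h import *
print(ticket.hand_in())"
```

```text
the job is handed in; nothing more can be done
None
```

The carton is lying wholly on the dark mat and the job is handed in, about 21 s into the 61 s allowed.

I pushed it with partly open fingers as a two-point pusher: an arc from behind to square it up, a 15 mm side push to centre it, then straight through the gap and onto the mat.

**Final position:** the top camera puts the carton at (498, 213) mm, about 1° off square. The mat centre is at (504, 215) mm, which leaves about 20 mm or more of mat on every side. The carton's top stayed at its original height wherever I measured it.

**Nothing else moved:** the tin, cartridge, bins and the orange box at (570, -333) mm measured the same before and after. The hinge I checked only by eye in the pictures. The second orange box was partly hidden by the arm in the last picture; it had not moved in the one three moves earlier.

**Forces:** readings at the end of each move stayed under about 3 N, and the arm was clear of everything at the end.

**Disagreements:**
- The top and wrist cameras differed by about 1.7 mm on the carton's x, less than the 4 mm of clearance on each side of the gap.
- Once the arm hid part of the carton, the edge fit from the top camera gave angles up to 9° off. I ignored those and used the wrist view.

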